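# Shift the bench shaker into first gear and start it

## Robot

A 7-joint arm with a two-finger parallel gripper is mounted at the origin on a cart in front of the work surface, level with it; the furniture and walls round the work are solid. World frame = base frame: x ahead of the robot, y to its left, z up, the work surface at z = 0. Lengths are in m, angles in rad, forces in N, time in s.
With the tool pointing down it reaches from about 0.425 to 0.925 m from the base axis. Payload 6.8 kg.
Tool frame: the origin (TCP) lies at the very end of the fingers, on their centre line; the grasp point (between the pads) lies 19 mm behind it (r.tcp_to_grasp is the distance from the TCP to the grasp point, in m); z points along the fingers, y is the line along which they close (so a half turn about z gives the same grasp; the last joint's range is limited). The gripper opens to 85 mm and grips with 20 to 120 N. Pads are 22 mm wide; open, the fingers measure 114 mm over their backs; the gripper's body (76 mm by 85 mm) begins 54 mm behind the grasp point. The pads swing forward as they close: fully open they stand 13 mm farther back than shut.
Start: joints at [1.095, 0.477, 0.022, 1.555, -0.011, 1.109, -0.083], TCP at [0.243, -0.63, 0.231] pointing down, gripper open.
Joint ranges: [-2.96, 2.96], [-0.34, 2.1], [-1.41, 1.46], [0.24, 2.44], [-1.37, 4.51], [0.17, 1.92], [-2.96, 2.96]. Speed limits (rad/s): [2.39, 2.39, 3.14, 3.14, 3.14, 3.14, 3.14].

## Interface

Orientations are given as a rotation vector (axis times angle).
In Python, from bench import r gives the robot as it stands.
- The arm moves only by the tool step_arm, never from a script. Its argument "moves" is a list of rows, each a list of 7 numbers: the shift along the tool's x, y, z in mm, then the turn, a rotation vector about the tool's x, y, z in rad, then the finger opening in mm, from 0 to 85.4. A call has 1 to 8 rows; each row is the pose to reach, as a shift and turn from the pose commanded when the call began, along the tool's axes at that moment; what a row does not reach only later rows make up. A row lasts 1/10 s, in which the tool goes at most 50 mm and 8.59 degrees, less where a joint would pass 70% of its speed; a pose out of reach is approached as far as the arm can. A call with a gripper value outside its range is refused whole. The fingers move at their own pace and stop on an object; "grip_force" is the grip in N (left out, the last holds). Time passes only in rows, so rows that repeat a pose let the fingers close. It gives the time, the measured TCP pose, the force, the opening and the grip force at its end, in the units of the state.
- r.get_obs(): the state, without advancing time (a new reading comes with each control period).
- r.grab_frame(name): name is "scene" or "top" or "wrist"; returns a dict with "image" (480x640x3 uint8, red, green, blue), "depth" (480x640 float32, m along the optical axis (not along the pixel's ray), 0 where there is no reading), "mtx" (3x3 intrinsics, pixels), "rvec" (rotation vector, rad) and "tvec" (3), from world to camera coordinates, as OpenCV has them. Camera axes: x right, y down, z forward; pixel columns grow to the right and rows downward; lengths in m; the calibration is good to about 2 mm. A picture is of the moment at which its call begins.
- r.hand_in(): hands the job in; it is judged then, once.
The state is a dict: "clock": time; "joints": joint angles; "qvel": joint speeds; "tau": joint torques, N m; "tcp_pos": TCP position; "orientation": TCP orientation; "contact_force": force on the tool from outside, world axes, zero at the start; "moment": the same for the moment, N m; "grip_width": finger opening in m; "gripper_force": force on a finger pad.
Only numpy, scipy, OpenCV 4.12 (cv2) and the standard library are available. Lean on these libraries where they do the work, as an engineer would, in place of code of your own. Each camera call takes 0.05 s, during which the arm holds its last target. There are 200 camera calls.

## Task

The shaker was left in its fast gears, and the bottle and dish on it need the slowest. Push the gear lever through its H-shaped gate all the way into first gear, the far slot of the left-hand lane (marked with one stud), and only then switch the shaker on by pressing the raised far half of its power rocker fully down. Nothing needs to be gripped: push with the fingertips without squeezing or forcing the lever, and leave the bottle, the dish and the things lying round the shaker where they are.

Things in the scene. Friction and masses are not known exactly. Their poses are not given: they have to be found in the camera images.
- shaker: White bench shaker, 212 deep (x) x 312 wide (y) mm, fixed on the bench. Origin: centre of its underside; x points to its back (away from the robot at yaw 0), y to its left, z up. Housing top at z = 78 mm; on the left a platform (top z = 98) with two clamp bars, on the right the gate block with the gear lever and, in front of that, the power rocker.
- gate_centre (a point): Middle of the gate block's top (x +32, y -98, z +91 mm of the shaker): aluminium, 87 (x) x 82 (y) mm. Its H-shaped slot, 13 mm wide, has two lanes along the shaker's x, 16 mm left (+y) and right of this point, joined half-way by a cross channel along y. Studs beside the slots count the gears: one = left far, two = left near, three = right far, four = right near.
- gear_lane (a joint): Sideways tilt of the gear lever (rad): +0.21 = left lane, 0 = upright, -0.21 = right lane, where it starts. The lever crosses only while gear_shift is near 0 (within 0.02; the islands have round noses that steer it in from about 0.07 off). About 2 N at the knob moves it; no spring, it stays where left.
- gear_shift (a joint): Fore-and-aft tilt of the gear lever (rad): 0 = neutral (at the cross channel), +0.28 = end of a far slot, -0.28 = end of a near slot; fully in gear is above 0.23. Starts anywhere along the right lane. About 2 N at the knob moves it; no spring or click, it stays where left.
- knob_centre (a point): Centre of the lever's round black knob, 32 mm across, from 19 mm below this point to 15 above; under it a 10 mm steel stem. It is 142 mm from the lever's pivot, which is 79 mm below the gate centre; upright it is 154 mm above the bench, at full tilt about 146. It travels about 39 mm from neutral to either end of a lane; the lanes are 60 mm apart at the knob.
- power_rocker (a joint): Power rocker: 0 = off (its far half, with the raised bar, stands up), 0.30 rad = on (far half pressed fully down). No spring: it stays where it is left; about 3 N on the far half turns it.
- rocker_on (a point): Where to press: top face of the far half of the power rocker, 19 mm behind its axle. The grey paddle is 57 (x) x 31 (y) mm, in front of the gate, centred at x = -68, y = -98 mm of the shaker. Off, this point is 97 mm above the bench; on, about 91 mm. It faces up.
- bottle: Glass bottle with a dark blue cap, 56 mm across, 103 mm tall, standing loose on the platform. Origin: centre of its underside. Bystander.
- dish: Clear petri dish, 62 mm across, 15 mm tall, loose on the platform. Origin: centre of its underside. Bystander.
- marker_red: Marker pen with a red cap, 135 mm long, 16 mm thick, lying on the bench in front of the shaker. Bystander.
- marker_blue: Marker pen with a blue cap, 135 mm long, 16 mm thick, lying on the bench to the right of the shaker. Bystander.
- bench_timer: Small white timer, 62 x 68 x 19 mm, lying to the right of the shaker. Bystander.
- conical_tube: Conical tube with a red cap, 122 mm long, 21 mm thick, lying on the bench behind the shaker, to the right. Bystander.
- small_tube: Tiny tube with a green cap, 42 mm long, lying in front of the shaker. Bystander.

How it is judged:
By the outcome, as a careful person would: the job done as asked, in the order asked, and still so for the second after the job is handed in, with the robot touching nothing.
It also fails if it takes over 64 s, if anything falls off the work surface, if the arm or the gripper's body presses on something with over 40 N, if the wrist force passes 120 N, or if a joint passes its speed limit or range.

## Working session

There is one attempt and no reset: what is moved stays moved. The work goes in short steps, Python scripts to look and compute and a tool call to move; the robot and the scene stay as the last step left them, time stands still between calls to the robot, and variables do not carry over. Pictures are saved under pics/ and viewed, at most 10 in all, crops included, and the job is handed in when it is done.

Besides the shell and the picture viewer there is one more tool, called after "Emit:" by a JSON object that holds its "method" and its "body", one argument or row to a line. step_arm: Moves the arm, as the interface text tells. Its arguments: {"type":"object","properties":{"moves":{"type":"array","items":{"type":"array","items":{"type":"number"}}},"grip_force":{"type":"number"}},"required":["moves"]}

```bash
mkdir -p pics
cat > h.py <<'E'
import numpy as np, cv2
from bench import r
def snap(n,f):
    d=r.grab_frame(n); cv2.imwrite('pics/'+f+'.png',d['image'][:,:,::-1]); np.savez('pics/'+f+'.npz',**d); return d
def ray(d,u,v):
    R=cv2.Rodrigues(np.array(d['rvec'],float))[0]; t=np.array(d['tvec'],float).ravel()
    p=np.linalg.inv(d['mtx'])@[u,v,1]; return -R.T@t, R.T@p
def onz(d,u,v,z):
    c,w=ray(d,u,v); return c+w*(z-c[2])/w[2]
def dep(d,u,v):
    c,w=ray(d,u,v); return c+w*d['depth'][int(v),int(u)]
E
python3 - <<'E'
from h import *
snap('top','top0'); snap('scene','scene0')
o=r.get_obs(); print(o['tcp_pos'],o['orientation'],o['contact_force'],o['clock'])
print(cv2.Rodrigues(np.array(o['orientation'],float))[0].round(3))
E
```

```text
[ 0.24248166 -0.62936481  0.23041881] [-3.08701872e+00 -5.74209797e-01  7.39835760e-04] [-0.56793847  0.38557481  0.59061006] 0.1
[[ 0.933  0.36  -0.001]
 [ 0.36  -0.933  0.002]
 [-0.    -0.002 -1.   ]]
```

View pics/top0.png

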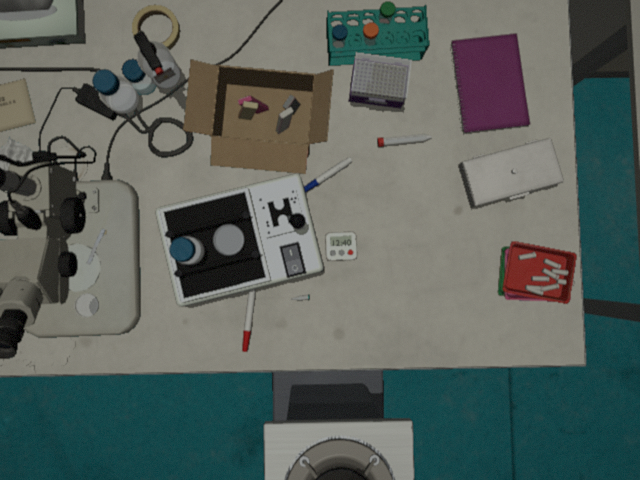

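View pics/scene0.png

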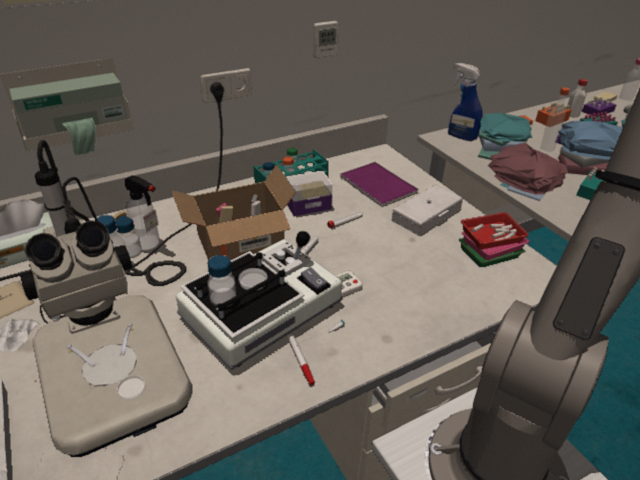

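The top view shows the shaker with corners near (157,209), (299,174), (323,272) and (182,305). The knob is at about (297,221) in the right lane, the rocker at (292,259), and the bottle and dish on the platform at left.

```bash
cat > m.py <<'E'
from h import *
d=dict(np.load('pics/top0.npz'))
v,u=np.mgrid[150:330,140:345]
c,_=ray(d,0,0)
R=cv2.Rodrigues(d['rvec'])[0]
p=np.linalg.inv(d['mtx'])@np.stack([u.ravel(),v.ravel(),np.ones(u.size)])
P=c+(R.T@p*d['depth'][v,u].ravel()).T
m=((P[:,2]>.065)&(P[:,2]<.085)).reshape(u.shape).astype(np.uint8)
m2=((P[:,2]>.06)&(P[:,2]<.2)).reshape(u.shape).astype(np.uint8)
n,l,s,ce=cv2.connectedComponentsWithStats(m2)
k=1+np.argmax(s[1:,4]); Q=P[(l==k).ravel()]
print('cam',c,'housing n',len(Q),s[k])
box=cv2.minAreaRect((np.array([onz(d,a,b,.078)[:2] for a,b in zip(u[l==k],v[l==k])])*1000).astype(np.float32))
print(box)
cs=[onz(d,a,b,.078)[:2] for a,b in [(157,209),(299,174),(323,272),(182,305)]]
print(np.round(cs,4),np.mean(cs,0))
for px in [(297,221),(298,222),(292,259),(290,250),(293,268),(280,212),(184,249)]: print(px,dep(d,*px).round(4))
hi=Q[(Q[:,2]>.125)&(Q[:,1]<box[0][1]/1000-.03)]; print('knob',len(hi),hi.mean(0),hi.min(0),hi.max(0))
g=d['image'][165:310,230:340]; cv2.imwrite('pics/c0.png',cv2.resize(g[:,:,::-1],None,fx=4,fy=4,interpolation=cv2.INTER_CUBIC))
E
python3 m.py
```

```text
cam [0.48002965 0.06189884 1.3317918 ] housing n 16878 [   15     0   168   157 16878]
((587.5706787109375, 195.3695831298828), (299.6274108886719, 339.8056640625), 13.050691604614258)
[[0.6057 0.3681]
 [0.6742 0.0742]
 [0.4706 0.0279]
 [0.4082 0.3169]] [0.53966888 0.19678044]
(297, 221) [0.5699 0.0786 0.1633]
(298, 222) [0.5678 0.0767 0.165 ]
(292, 259) [0.4981 0.0909 0.0909]
(290, 250) [0.5162 0.0945 0.099 ]
(293, 268) [0.4798 0.0891 0.0926]
(280, 212) [0.5958 0.1147 0.0764]
(184, 249) [0.5182 0.288  0.2013]
knob 245 [0.56571216 0.08971891 0.15375639] [0.50262746 0.05702634 0.12512319] [0.71553185 0.16503296 0.16739273]
```

View pics/c0.png

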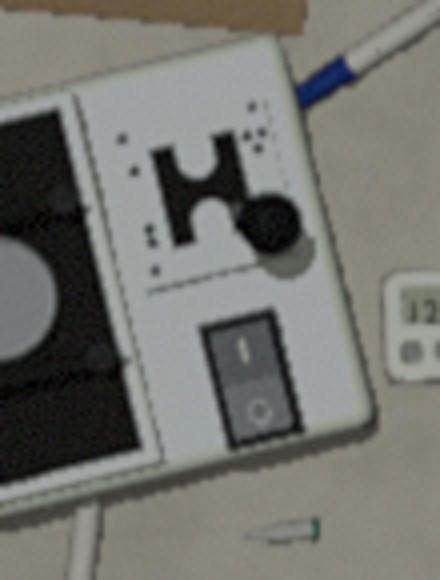

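The crop shows the gate H centred near (281,212), the knob at (297,221), near end of the right lane, and the rocker centre at (293,259.5). That gives shaker yaw ≈ 12.8°, gate ≈ (0.594, 0.111), knob ≈ (0.571, 0.079) and rocker_on ≈ (0.515, 0.093). I'll approach the near side of the knob with the fingers shut.

Emit:
{"method": "step_arm", "body": {
  "moves": [
    [260, -275, 0, 0, 0, 0.145, 0],
    [260, -275, 0, 0, 0, 0.145, 0],
    [260, -275, 0, 0, 0, 0.145, 0],
    [260, -275, 0, 0, 0, 0.145, 0],
    [260, -275, 0, 0, 0, 0.145, 0],
    [260, -275, 0, 0, 0, 0.145, 0],
    [260, -275, 0, 0, 0, 0.145, 0],
    [260, -275, 0, 0, 0, 0.145, 0]
  ]
}}

```text
clock: 0.9
tcp_pos: [0.3876, -0.2756, 0.2312]
orientation: [-3.12, -0.356, -0.0]
contact_force: [1.0, -0.2, 1.5]
grip_width: -0.0001
gripper_force: 0.0
```

Emit:
{"method": "step_arm", "body": {
  "moves": [
    [215, -303, 0, 0, 0, 0, 0],
    [215, -303, 0, 0, 0, 0, 0],
    [215, -303, 0, 0, 0, 0, 0],
    [215, -303, 0, 0, 0, 0, 0],
    [215, -303, 0, 0, 0, 0, 0],
    [215, -303, 0, 0, 0, 0, 0],
    [215, -303, 0, 0, 0, 0, 0],
    [215, -303, 0, 0, 0, 0, 0]
  ]
}}

```text
clock: 1.7
tcp_pos: [0.5299, 0.0688, 0.2313]
orientation: [-3.119, -0.358, -0.001]
contact_force: [-0.9, 0.2, -0.1]
grip_width: -0.0001
gripper_force: 0.0
```

Emit:
{"method": "step_arm", "body": {
  "moves": [
    [0, 0, 0, 0, 0, 0, 0],
    [0, 0, 0, 0, 0, 0, 0]
  ]
}}

```text
clock: 1.9
tcp_pos: [0.5288, 0.063, 0.2308]
orientation: [3.122, 0.35, -0.002]
contact_force: [-0.1, -0.1, -0.2]
grip_width: 0.0
gripper_force: 0.0
```

Run:
```python
from h import *
d=snap('wrist','w1'); o=r.get_obs(); print(o['tcp_pos'],o['orientation'],o['contact_force'])
R=cv2.Rodrigues(d['rvec'])[0]; P=lambda X:cv2.projectPoints(np.array(X,float).reshape(-1,3),d['rvec'],d['tvec'],d['mtx'],None)[0].reshape(-1,2)
print(P([[.594,.1115,.091],[.571,.079,.148],[.5155,.0935,.097]]).round(0))
```

```text
[0.52869668 0.06205107 0.2308278 ] [ 3.12153053e+00  3.47635523e-01 -1.93481051e-03] [-0.60054803 -0.42327504  0.26277043]
[[270. 121.]
 [307. 178.]
 [273. 235.]]
```

View pics/w1.png

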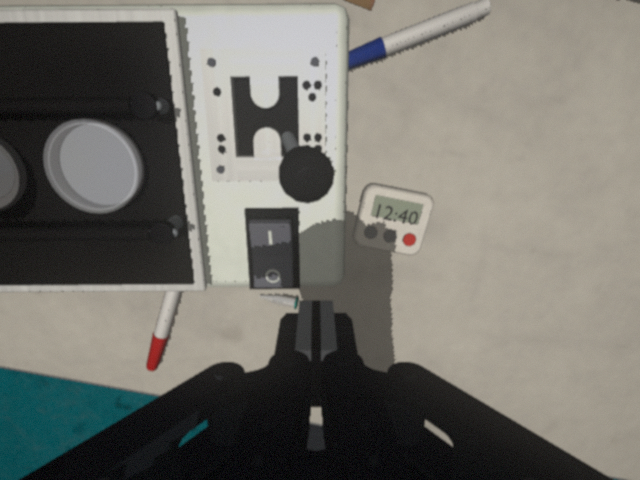

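The wrist view shows the H centred near (264,117), the knob at (306,172) and the rocker's far half at (271,233). All are within about 3 mm of the estimates. Next I descend in front of the knob and push it towards neutral.

Emit:
{"method": "step_arm", "body": {
  "moves": [
    [0, -5, 45, 0, 0, 0, 0],
    [0, -5, 90, 0, 0, 0, 0],
    [0, -5, 92, 0, 0, 0, 0],
    [10, -5, 92, 0, 0, 0, 0],
    [20, -5, 92, 0, 0, 0, 0],
    [25, -5, 92, 0, 0, 0, 0]
  ]
}}

```text
clock: 2.55
tcp_pos: [0.555, 0.0736, 0.1417]
orientation: [3.122, 0.348, 0.005]
contact_force: [-2.3, -0.8, 2.1]
grip_width: 0.0003
gripper_force: 1.5
```

Emit:
{"method": "step_arm", "body": {
  "moves": [
    [4, 0, 0, 0, 0, 0, 0],
    [8, 0, 0, 0, 0, 0, 0],
    [12, 0, 0, 0, 0, 0, 0],
    [16, 0, 0, 0, 0, 0, 0],
    [20, 0, 0, 0, 0, 0, 0],
    [23, 0, 0, 0, 0, 0, 0],
    [23, 0, 0, 0, 0, 0, 0]
  ]
}}

```text
clock: 3.25
tcp_pos: [0.5754, 0.079, 0.1392]
orientation: [-3.122, -0.349, -0.001]
contact_force: [-1.9, -1.2, 2.8]
grip_width: 0.0002
gripper_force: 0.8
```

Run:
```python
from h import *
d=snap('wrist','w2'); o=r.get_obs(); print(o['tcp_pos'],o['orientation'],o['contact_force'])
```

```text
[0.5752212  0.07892123 0.13924245] [-3.12183873e+00 -3.49340005e-01 -6.20432842e-04] [-1.19986517 -0.44081684  0.69788776]
```

View pics/w2.png

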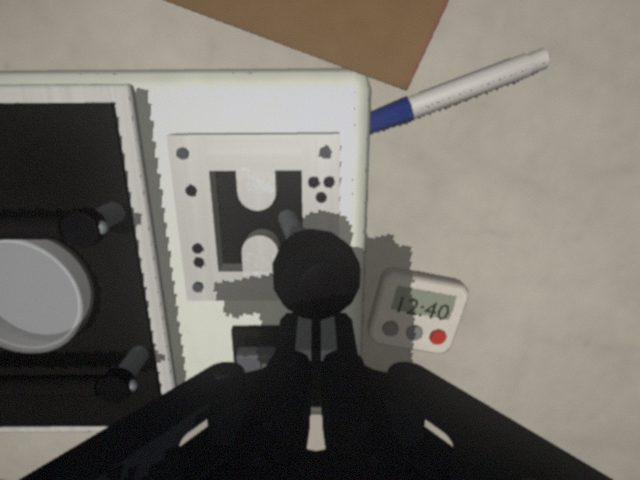

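The gate H is centred near (255,221) and the knob at (316,273), with the stem crossing at about (289,222). It looks close to neutral, so I'll put numbers on it.

Run:
```python
from h import *
d=dict(np.load('pics/w2.npz'))
x=np.array([.9753,.2208]);y=np.array([-.2208,.9753])
L=[onz(d,*p,.091)[:2] for p in [(210,171),(302,171),(217,271)]]
g=onz(d,255.5,221,.091)[:2]; k=onz(d,316,273,.153)[:2]
print('gate',g,'lane edge-to-edge',np.linalg.norm(L[1]-L[0]),'len',np.linalg.norm(L[2]-L[0]))
print('knob',k,'rel',(k-g)@x,(k-g)@y)
t=np.array([.5752,.0789]);print('gate from tcp',(g-t)@x,(g-t)@y,'knob',(k-t)@x,(k-t)@y)
a,b=onz(d,210,171,.091)[:2],onz(d,302,171,.091)[:2];print('yaw y',np.arctan2(*( (a-b)*[-1,1])))
print('depth knob',dep(d,316,262),dep(d,287,215))
```

```text
gate [0.59675216 0.11588621] lane edge-to-edge 0.04455577176511563 len 0.05244264363684263
knob [0.60173751 0.08565433] rel -0.0018129825667320932 -0.0305859209309107
gate from tcp 0.029186376740074443 0.031313937998766105 knob 0.02737339417334235 0.0007280170678554103
yaw y 0.22320497966870811
depth knob [0.6097302  0.08745977 0.16306237] [0.6029854  0.10102481 0.08971514]
```

Emit:
{"method": "step_arm", "body": {
  "moves": [
    [2, 0, 0, 0, 0, 0, 0],
    [2, 0, 0, 0, 0, 0, 0],
    [-14, 0, 0, 0, 0, 0, 0],
    [-14, 0, -45, 0, 0, 0, 0],
    [10, 42, -45, 0, 0, 0, 0],
    [28, 42, -45, 0, 0, 0, 0],
    [28, 42, -45, 0, 0, 0, 0],
    [28, 42, 0, 0, 0, 0, 0]
  ]
}}

```text
clock: 4.1
tcp_pos: [0.6162, 0.0456, 0.1443]
orientation: [-3.121, -0.349, -0.019]
contact_force: [1.3, 0.5, -1.1]
grip_width: -0.0003
gripper_force: 0.0
```

Emit:
{"method": "step_arm", "body": {
  "moves": [
    [0, 0, 0, 0, 0, 0, 0],
    [0, -10, 0, 0, 0, 0, 0],
    [0, -18, 0, 0, 0, 0, 0],
    [0, -24, 0, 0, 0, 0, 0],
    [0, -30, 0, 0, 0, 0, 0],
    [0, -36, 0, 0, 0, 0, 0],
    [0, -42, 0, 0, 0, 0, 0]
  ]
}}

```text
clock: 4.8
tcp_pos: [0.6025, 0.0854, 0.1399]
orientation: [3.122, 0.349, 0.002]
contact_force: [0.6, -1.5, 1.8]
grip_width: -0.0
gripper_force: 0.9
```

Emit:
{"method": "step_arm", "body": {
  "moves": [
    [0, -6, 0, 0, 0, 0, 0],
    [0, -12, 0, 0, 0, 0, 0],
    [0, -18, 0, 0, 0, 0, 0],
    [0, -23, 0, 0, 0, 0, 0],
    [0, -26, 0, 0, 0, 0, 0],
    [0, -26, 0, 0, 0, 0, 0]
  ]
}}

```text
clock: 5.4
tcp_pos: [0.5961, 0.1109, 0.139]
orientation: [-3.122, -0.35, 0.001]
contact_force: [0.1, -0.1, 0.6]
grip_width: 0.0001
gripper_force: 0.3
```

Run:
```python
from h import *
d=snap('wrist','w3'); o=r.get_obs(); print(o['tcp_pos'],o['orientation'],o['contact_force'])
```

```text
[0.59621043 0.11062207 0.13908983] [-3.12178475e+00 -3.49789452e-01  7.15431359e-04] [-0.51842923  0.09180554 -0.01826958]
```

View pics/w3.png

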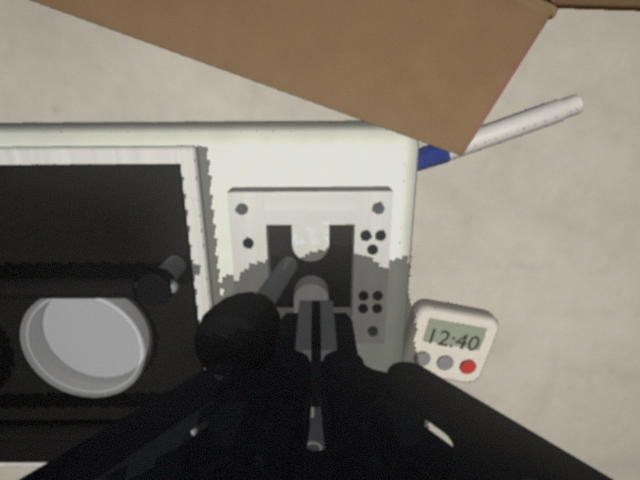

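The knob is at (238,333), left of the fingers, and the H's top edge runs from (268,226) to (354,226).

Run:
```python
from h import *
d=dict(np.load('pics/w3.npz'))
x=np.array([.9753,.2208]);y=np.array([-.2208,.9753])
L=[onz(d,*p,.091)[:2] for p in [(268,226),(354,226)]]
g=(L[0]+L[1])/2-.0262*x; k=onz(d,238,333,.151)[:2]; t=r.get_obs()['tcp_pos'][:2]
for n,a in (('gate',g),('knob',k)): print(n,a,'from tcp',(a-t)@x,(a-t)@y)
print('rel',(k-g)@x,(k-g)@y,np.linalg.norm(L[1]-L[0]))
```

```text
gate [0.59560438 0.11420365] from tcp 0.00019973053159696823 0.003626932435722601
knob [0.59095008 0.14092601] from tcp 0.0015606952615766674 0.03071691249318493
rel 0.0013609647299796987 0.02708998005746233 0.04351364810394031
```

Emit:
{"method": "step_arm", "body": {
  "moves": [
    [0, -2, 0, 0, 0, 0, 0],
    [0, -3, 0, 0, 0, 0, 0],
    [0, -3, 0, 0, 0, 0, 0]
  ]
}}

```text
clock: 5.75
tcp_pos: [0.5957, 0.113, 0.1392]
orientation: [3.122, 0.349, -0.001]
contact_force: [0.5, -1.9, -0.1]
grip_width: -0.0004
gripper_force: 0.6
```

Emit:
{"method": "step_arm", "body": {
  "moves": [
    [0, 10, 0, 0, 0, 0, 0],
    [0, 10, -45, 0, 0, 0, 0],
    [-25, -5, -45, 0, 0, 0, 0],
    [-50, -30, -45, 0, 0, 0, 0],
    [-50, -30, -45, 0, 0, 0, 0],
    [-50, -30, 0, 0, 0, 0, 0],
    [-50, -30, 0, 0, 0, 0, 0]
  ]
}}

```text
clock: 6.45
tcp_pos: [0.5375, 0.1296, 0.1354]
orientation: [3.121, 0.349, -0.012]
contact_force: [-0.7, -1.2, -0.6]
grip_width: 0.0002
gripper_force: 0.0
```

Emit:
{"method": "step_arm", "body": {
  "moves": [
    [10, 0, 0, 0, 0, 0, 0],
    [18, 0, 0, 0, 0, 0, 0],
    [24, 0, 0, 0, 0, 0, 0],
    [30, 0, 0, 0, 0, 0, 0],
    [36, 0, 0, 0, 0, 0, 0],
    [42, 0, 0, 0, 0, 0, 0],
    [47, 0, 0, 0, 0, 0, 0],
    [52, 0, 0, 0, 0, 0, 0]
  ]
}}

```text
clock: 7.25
tcp_pos: [0.591, 0.143, 0.1391]
orientation: [-3.122, -0.349, 0.002]
contact_force: [-5.1, 0.5, 0.7]
grip_width: -0.0003
gripper_force: 1.9
```

Emit:
{"method": "step_arm", "body": {
  "moves": [
    [3, 0, 0, 0, 0, 0, 0],
    [6, 0, 0, 0, 0, 0, 0],
    [8, 0, 0, 0, 0, 0, 0],
    [8, 0, 0, 0, 0, 0, 0]
  ]
}}

```text
clock: 7.65
tcp_pos: [0.5985, 0.1447, 0.1387]
orientation: [3.122, 0.35, -0.002]
contact_force: [-3.6, 0.5, -1.8]
grip_width: 0.0001
gripper_force: 1.8
```

Run:
```python
from h import *
d=snap('wrist','w4'); o=r.get_obs(); print(o['tcp_pos'],o['orientation'],o['contact_force'])
```

```text
[0.59858879 0.14465274 0.13881709] [ 3.12200673e+00  3.49562091e-01 -1.34049303e-03] [-4.6608094   0.33723537 -2.25637789]
```

View pics/w4.png

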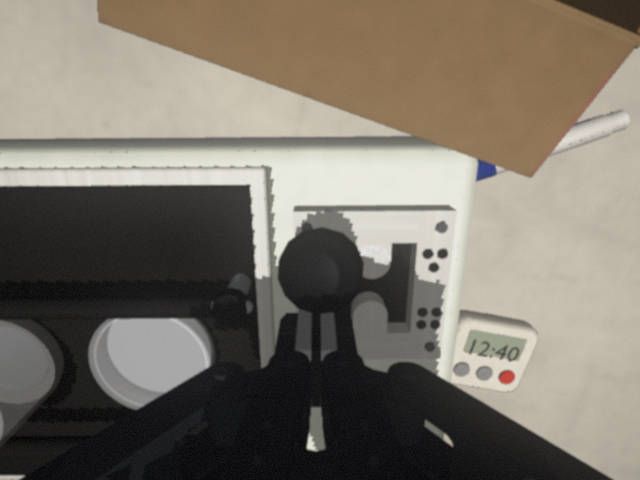

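The knob, at (320,270), is in the left lane's far slot at about 0.25 rad. I'll nudge it to the stop while watching the force.

Emit:
{"method": "step_arm", "body": {
  "moves": [
    [1.5, 0, 0, 0, 0, 0, 0],
    [3, 0, 0, 0, 0, 0, 0],
    [3, 0, 0, 0, 0, 0, 0]
  ]
}}

```text
clock: 8.0
tcp_pos: [0.6002, 0.1449, 0.1386]
orientation: [3.121, 0.349, -0.006]
contact_force: [-8.1, -0.2, -2.0]
grip_width: -0.0
gripper_force: 3.7
```

The force climbs while motion stalls, so the lever is at the end stop. Now I back off and move above the rocker.

Emit:
{"method": "step_arm", "body": {
  "moves": [
    [-20, 0, 0, 0, 0, 0, 0],
    [-20, 0, 0, 0, 0, 0, 0],
    [-30, 0, -45, 0, 0, 0, 0],
    [-70, 20, -45, 0, 0, 0, 0],
    [-94, 30, -45, 0, 0, 0, 0],
    [-94, 30, -45, 0, 0, 0, 0],
    [-94, 30, -45, 0, 0, 0, 0]
  ]
}}

```text
clock: 8.7
tcp_pos: [0.5187, 0.0951, 0.1856]
orientation: [-3.122, -0.348, -0.006]
contact_force: [0.1, 0.0, -0.3]
grip_width: -0.0005
gripper_force: 0.0
```

Run:
```python
from h import *
d=snap('wrist','w5'); o=r.get_obs(); print(o['tcp_pos'],o['orientation'],o['contact_force'])
```

```text
[0.51882554 0.09575358 0.18530203] [-3.12163825 -0.34868212 -0.00563592] [ 0.24346123  0.0395243  -0.56804806]
```

View pics/w5.png

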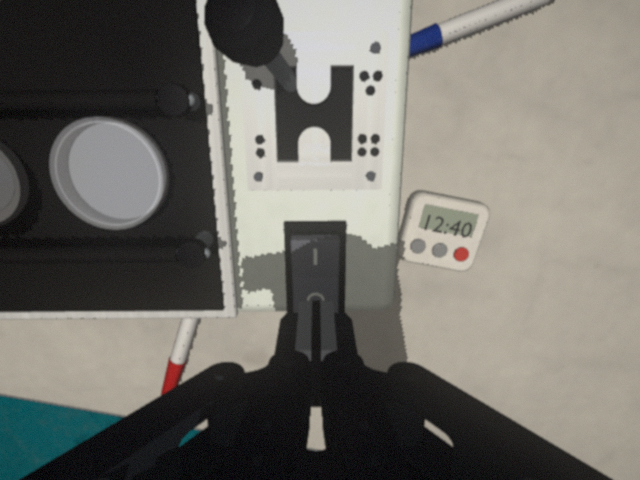

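The rocker lines up with the fingers: its far edge is at (316,236) and its "1" mark at (316,256). The knob at (244,22) sits at the far left, with the stem at the slot end.

Run:
```python
from h import *
d=dict(np.load('pics/w5.npz'))
x=np.array([.9753,.2208]);y=np.array([-.2208,.9753]); o=r.get_obs();t=o['tcp_pos'][:2]
for p in [(316,236,.1),(316,256,.097),(315.5,113,.091)]:
    a=onz(d,*p)[:2]; print(p,a,(a-t)@x,(a-t)@y)
```

```text
(316, 236, 0.1) [0.52767983 0.09790392] 0.009110379670041881 0.0001422024458068727
(316, 256, 0.097) [0.51385923 0.09478428] -0.005057667319032536 0.0001512091251123064
(315.5, 113, 0.091) [0.59725707 0.11391177] 0.08050359940967072 0.0003920070370630683
```

Emit:
{"method": "step_arm", "body": {
  "moves": [
    [0, 0, 40, 0, 0, 0, 0],
    [0, 0, 75, 0, 0, 0, 0],
    [0, 0, 80, 0, 0, 0, 0],
    [0, 0, 84, 0, 0, 0, 0],
    [0, 0, 88, 0, 0, 0, 0],
    [0, 0, 91, 0, 0, 0, 0],
    [0, 0, 91, 0, 0, 0, 0]
  ]
}}

```text
clock: 9.45
tcp_pos: [0.5187, 0.096, 0.0947]
orientation: [-3.121, -0.349, -0.006]
contact_force: [1.5, 0.3, 2.7]
grip_width: 0.0002
gripper_force: 1.3
```

Emit:
{"method": "step_arm", "body": {
  "moves": [
    [0, 0, 1.5, 0, 0, 0, 0],
    [0, 0, 3, 0, 0, 0, 0],
    [0, 0, 3, 0, 0, 0, 0]
  ]
}}

```text
clock: 9.75
tcp_pos: [0.5182, 0.0956, 0.0915]
orientation: [-3.122, -0.349, -0.005]
contact_force: [2.1, 0.1, 9.1]
grip_width: -0.0002
gripper_force: 4.2
```

Emit:
{"method": "step_arm", "body": {
  "moves": [
    [0, 0, 1.5, 0, 0, 0, 0],
    [0, 0, 3, 0, 0, 0, 0],
    [0, 0, 3, 0, 0, 0, 0]
  ]
}}

```text
clock: 10.05
tcp_pos: [0.5184, 0.0957, 0.091]
orientation: [3.121, 0.349, 0.005]
contact_force: [-6.9, -1.3, 35.7]
grip_width: 0.0001
gripper_force: 17.3
```

The rocker is hard against its stop. I'll lift off and check.

Emit:
{"method": "step_arm", "body": {
  "moves": [
    [0, 0, -5, 0, 0, 0, 0],
    [0, 0, -50, 0, 0, 0, 0],
    [0, 0, -100, 0, 0, 0, 0],
    [-40, 40, -130, 0, 0, 0, 0],
    [-60, 60, -130, 0, 0, 0, 0],
    [-60, 60, -130, 0, 0, 0, 0],
    [-60, 60, -130, 0, 0, 0, 0]
  ]
}}

```text
clock: 10.75
tcp_pos: [0.4704, 0.0224, 0.2171]
orientation: [3.122, 0.345, -0.002]
contact_force: [0.6, -0.1, -0.3]
grip_width: 0.0001
gripper_force: 0.0
```

Run:
```python
from h import *
d=snap('wrist','w6'); o=r.get_obs(); print(o['tcp_pos'],o['contact_force'])
P=lambda X:cv2.projectPoints(np.array(X,float).reshape(-1,3),d['rvec'],d['tvec'],d['mtx'],None)[0].reshape(-1,2)
g=np.array([.5965,.1142]);x=np.array([.9753,.2208]);y=np.array([-.2208,.9753])
for s in (.23,.28):
    q=g+x*.142*np.sin(s)+y*.0296; print('knob expected',s,P([*q,.146]))
for a in (-110,-90,-80,-70,-119):
    q=g+x*(a/1000+0); uv=P([*q,.093])[0]; print('rocker x',a+100,uv.round(),dep(d,*uv)[2].round(4))
```

```text
[0.47091492 0.02349881 0.21689816] [ 0.31338695  1.25534668 -0.1643761 ]
knob expected 0.23 [[ 109.26052242 -114.08198386]]
knob expected 0.28 [[ 106.55081789 -133.67429452]]
rocker x -10 [227. 185.] 0.0941
rocker x 10 [225. 155.] 0.0914
rocker x 20 [223. 140.] 0.0927
rocker x 30 [222. 124.] 0.0817
rocker x -19 [228. 198.] 0.096
```

View pics/w6.png

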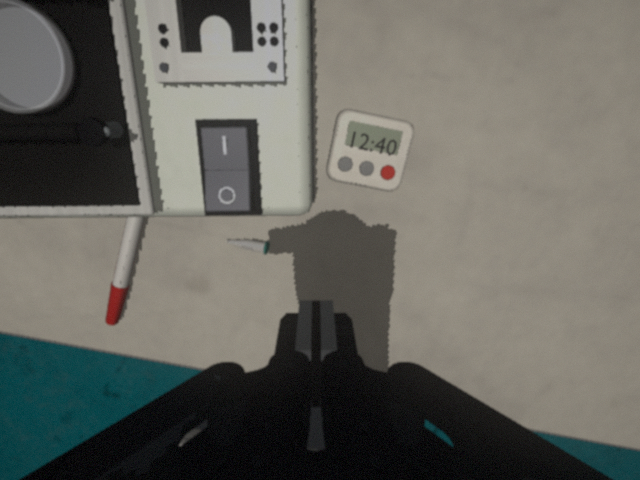

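The near half (226,190) now stands higher than the far half (225,147), so the rocker is on. One last numeric check of the knob from the top camera.

Run:
```python
from h import *
d=snap('top','top2'); a=dict(np.load('pics/top0.npz'))
x=np.array([.9753,.2208]);y=np.array([-.2208,.9753]);g=np.array([.5955,.1142])
P=lambda X:cv2.projectPoints(np.array(X,float).reshape(-1,3),d['rvec'],d['tvec'],d['mtx'],None)[0].reshape(-1,2)
e=P([*(g+x*.039+y*.03),.146])[0]; print('expected',e)
m=((d['image'].max(2)<45)&(a['image'].max(2)>90)).astype(np.uint8)
m=cv2.morphologyEx(m,cv2.MORPH_OPEN,np.ones((3,3),np.uint8))
n,l,s,c=cv2.connectedComponentsWithStats(m)
for i in range(1,n):
    if np.hypot(*(c[i]-e))<25:
        q=onz(d,*c[i],.148)[:2]-g; print(c[i],s[i],q@x,q@y)
x0,y0=int(e[0]),int(e[1]); z=[(dep(d,u,v)) for v in range(y0-15,y0+15) for u in range(x0-15,x0+15)]
z=np.array([p for p in z if .15<p[2]<.18]); q=z.mean(0)[:2]-g; print(len(z),q@x,q@y)
```

```text
expected [259.17599612 193.21414596]
[261.26900585 194.57894737] [254 188  15  14 171] 0.035149960054954806 0.0265521542593278
192 0.03589861370672075 0.027061943451786946
```

```bash
python3 -c "
from bench import r
print(r.hand_in())"
```

```text
the job is handed in; nothing more can be done
None
```

I pushed the lever through neutral to the end stop of first gear (about 0.25–0.27 rad measured, over the 0.23 needed), then pressed the rocker fully on, and handed the job in after about 11 s with the arm clear and no contact noticed with the bottle, dish or loose items.

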